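Draw the turner from its slanted block and hold it level over the tiffin

TASK

Draw the wooden-handled slotted turner out of the slanted utensil block, turn it level with the same face up, and hold it there with the middle of its head over the middle of the open tiffin, about 5 cm above the rim, ready to serve the snacks. Finish while still holding it in the air, level and still, touching neither block nor tiffin; leave the all-steel server in its slot and everything else where it stands.

Things in the scene. Friction and masses are not known exactly. Their poses are not given: they have to be found in the camera images.
- turner: Slotted turner, 235 mm, 165 g, loose, head hidden in one of the block's two slots (either). Origin: middle of its light-wood handle (110 mm long, 20 wide along y, 16 thick along z, two rivets), which sticks out sloping 50 deg above level, end high and nearer the robot. x points along it to the head's tip, y across, z out of the face that is up now and must end up. Draws out along its -x.
- turner_head (a point): Middle of the turner's flat steel head (92 mm long, 56 wide, 4 thick, three slots), 134 mm from the turner's origin along its x, in its mid-plane. Axes as the turner. A flat neck 14 mm wide, 35 mm long joins head and handle. Centre of mass: about 90 mm from the turner's origin towards the head.
- turner_tip (a point): Tip of the turner's head, 180 mm from its origin along its x; at the start it rests on the slot's floor, 100 mm inside, so the turner is free after 100 mm of drawing.
- block: Slanted dark-wood utensil block, fixed, base 160 (x) by 190 mm (y), highest edge 138 mm up. Origin: centre of its underside; x level, from the slot mouths to its back (away from the robot), z up. Two slots at y = +52 and -52 mm, each 62 mm wide, 12 thick, 100 deep, sloping up at 50 deg towards -x; mouth centres at x = -34, z = 122 mm.
- steel_server: The other utensil, in the other slot, to be left: all steel, narrow flat handle 10 mm wide, 4 thick, ending in a ring 29 mm across; hidden head, slope and axes as the turner's. Origin on its handle, 180 mm from its tip.
- tiffin: Round two-tier steel tiffin, loose, 0.8 kg: 132 mm in diameter, 120 high, two flat side latches reaching 74 mm from the axis; upper tier open, five round brown snacks inside below the rim. Origin: centre of its underside, z up. It stands to one side and the block to the other; which is left varies.
- tiffin_rim (a point): Centre of the tiffin's open mouth, at rim height, 120 mm above the table.
- snack_box: Closed pink plastic snack box 116 x 166 x 60 mm, loose, on the table. Origin: centre of its underside. To be left alone.
- tumbler: Empty glass tumbler 72 mm in diameter, 110 mm high, standing on the table beyond the block and the tiffin. Origin: centre of its underside. To be left alone.
- lid: Hard grey silicone lid lying flat on the table in front of the robot: 140 mm in diameter, 8 mm thick, with a knob 20 mm wide up to 16 mm. Origin: centre of its underside. To be left alone.
Not all that is in view belongs to the job. What is shaped like the turner but yellow is not meant.

How it is judged:
By the outcome, as a careful person would: the job done as asked, in the order asked, and still so for the second after the job is handed in, while the arm keeps its last pose, push and grip.
It also fails if it takes over 42 s, if anything falls off the work surface, if the arm or the gripper's body presses on something with over 40 N, if the wrist force passes 120 N, or if a joint passes its speed limit or range.

ROBOT

A 7-joint arm with a two-finger parallel gripper is mounted at the origin on the work surface. World frame = base frame: x ahead of the robot, y to its left, z up, the work surface at z = 0. Lengths are in m, angles in rad, forces in N, time in s.
With the tool pointing down it reaches from about 0.4 to 0.85 m from the base axis. Payload 10.4 kg.
Tool frame: the origin (TCP) lies at the very end of the fingers, on their centre line; the grasp point (between the pads) lies 19 mm behind it (manip.grip_point_offset is the distance from the TCP to the grasp point, in m); z points along the fingers, y is the line along which they close (so a half turn about z gives the same grasp; the last joint's range is limited). The gripper opens to 85 mm and grips with 20 to 120 N. Pads are 22 mm wide; open, the fingers measure 114 mm over their backs; the gripper's body (76 mm by 85 mm) begins 54 mm behind the grasp point. The pads swing forward as they close: fully open they stand 13 mm farther back than shut.
Start: joints at [1.238, 0.332, -0.065, 1.46, 0.022, 1.35, -0.088], TCP at [0.191, -0.595, 0.231] pointing down, gripper open.
Joint ranges: [-2.6, 2.6], [-0.5, 2.12], [-1.47, 1.34], [0.16, 2.42], [-1.27, 4.41], [0.06, 2.06], [-2.6, 2.6]. Speed limits (rad/s): [2.22, 2.22, 2.79, 2.79, 3.14, 3.14, 3.14].

INTERFACE

Orientations are given as a unit quaternion [x, y, z, w].
In Python, from workcell import manip gives the robot as it stands. The module is installed in compiled form; this text tells all that it offers.
- The arm moves only by the tool step_arm, never from a script. Its argument "moves" is a list of rows, each a list of 7 numbers: the closure, from 0 (fully open) to 1 (shut), then the shift along the world's x, y, z in mm, then the turn, a rotation vector about the world's x, y, z in rad. In form: [[grip, tx, ty, tz, ax, ay, az], ...]. A call has 1 to 10 rows; each row is the pose to reach, as a shift and turn from the pose commanded when the call began; what a row does not reach only later rows make up. A row lasts 1/10 s, in which the tool goes at most 50 mm and 8.59 degrees, less where a joint would pass 70% of its speed; a pose out of reach is approached as far as the arm can. A call with a gripper value outside its range is refused whole. The fingers move at their own pace and stop on an object; "grip_force" is the grip in N (left out, the last holds). Time passes only in rows, so rows that repeat a pose let the fingers close. It gives the time, the measured TCP pose, the force, the opening and the grip force at its end, in the units of the state.
- manip.get_obs(): the state, without advancing time (a new reading comes with each control period).
- manip.camera(name): name is "scene" or "side" or "wrist"; returns a dict with "image" (420x560x3 uint8, blue, green, red), "K" (3x3 intrinsics, pixels), "dist_coeffs" ([k1, k2, p1, p2, k3] as OpenCV has them; the pictures are not rectified), "rvec" (rotation vector, rad) and "tvec" (3), from world to camera coordinates, as OpenCV has them; the wrist camera has in their place "mount" (4x4, takes a point from camera to tool coordinates, whose origin is the TCP and whose axes are the flange's). Camera axes: x right, y down, z forward; pixel columns grow to the right and rows downward; lengths in m; the calibration is good to about 2 mm. A picture is of the moment at which its call begins: read the wrist's pose just before it. There is no depth.
- manip.hand_in(): hands the job in; it is judged then, once.
The state is a dict: "clock": time; "joint_pos": joint angles; "joint_velocities": joint speeds; "tau": joint torques, N m; "position": TCP position; "ee_rot": TCP orientation; "ft_force": force on the tool from outside, world axes, zero at the start; "torque": the same for the moment, N m; "grip_width": opening from 0.0 (shut) to 1.0 (fully open); "grasp_force": force on a finger pad.
Only numpy, scipy, OpenCV 4.12 (cv2) and the standard library are available. Lean on these libraries where they do the work, as an engineer would, in place of code of your own. Each camera call takes 0.05 s, during which the arm holds its last target. There are 200 camera calls.

## Working session

There is one attempt and no reset: what is moved stays moved. The work goes in short steps, Python scripts to look and compute and a tool call to move; the robot and the scene stay as the last step left them, time stands still between calls to the robot, and variables do not carry over. Pictures are saved under pics/ and viewed, at most 10 in all, crops included, and the job is handed in when it is done.

Besides the shell and the picture viewer there is one more tool, called as name(argument=value, ...) on one line, values as JSON. step_arm: Moves the arm, as the interface text tells. Its arguments: {"type":"object","properties":{"moves":{"type":"array","items":{"type":"array","items":{"type":"number"}}},"grip_force":{"type":"number"}},"required":["moves"]}

```bash
mkdir -p pics; cat > h.py <<'E'
import numpy as np, cv2
from scipy.spatial.transform import Rotation as R
from workcell import manip
def cam(n):
    o=manip.get_obs(); c=manip.camera(n)
    if n=="wrist":
        T=np.eye(4);T[:3,:3]=R.from_quat(o["ee_rot"]).as_matrix();T[:3,3]=o["position"]
        M=T@np.array(c["mount"]); Rc=M[:3,:3]; C=M[:3,3]
    else:
        Rw=cv2.Rodrigues(np.array(c["rvec"],float))[0]; Rc=Rw.T; C=-Rw.T@np.array(c["tvec"],float).ravel()
    return dict(im=np.array(c["image"]),K=np.array(c["K"],float),d=np.array(c["dist_coeffs"],float),R=Rc,C=C)
def ray(c,uv):
    p=cv2.undistortPoints(np.array(uv,float).reshape(-1,1,2),c["K"],c["d"]).reshape(-1,2)
    r=np.c_[p,np.ones(len(p))]@c["R"].T
    return r/np.linalg.norm(r,axis=1,keepdims=True)
def plane(c,uv,z):
    r=ray(c,uv); return c["C"]+r*((z-c["C"][2])/r[:,2])[:,None]
def tri(c1,u1,c2,u2):
    a=ray(c1,u1);b=ray(c2,u2);out=[]
    for p,q in zip(a,b):
        A=np.c_[p,-q]; s=np.linalg.lstsq(A,c2["C"]-c1["C"],rcond=None)[0]
        x=c1["C"]+p*s[0];y=c2["C"]+q*s[1]; out.append(np.r_[(x+y)/2,np.linalg.norm(x-y)])
    return np.array(out)
def proj(c,P):
    Rw=c["R"].T; return cv2.projectPoints(np.array(P,float).reshape(-1,3),cv2.Rodrigues(Rw)[0],-Rw@c["C"],c["K"],c["d"])[0].reshape(-1,2)
E
python3 - <<'E'
from h import *
import pickle
S={n:cam(n) for n in("scene","side","wrist")}
pickle.dump(S,open("s0.pkl","wb"))
for n in S: cv2.imwrite(f"pics/{n}0.png",S[n]["im"]); print(n,S[n]["C"].round(3),S[n]["R"][:,2].round(2))
o=manip.get_obs();print(o)
E
```

```text
scene [ 1.082 -0.699  1.061] [-0.39  0.6  -0.7 ]
side [0.179 0.646 0.817] [ 0.42 -0.56 -0.71]
wrist [ 0.257 -0.573  0.374] [-0.27 -0.08 -0.96]
{'clock': 0.15, 'joint_pos': array([ 1.23837883,  0.3327065 , -0.06473965,  1.46070762,  0.02158754,
        1.34987167, -0.08849496]), 'joint_velocities': array([-5.94253854e-04, -2.28008870e-03,  9.12671910e-05, -2.72554125e-03,
        3.32069695e-04, -2.21348768e-03,  1.12383262e-03]), 'tau': array([ 1.15655585e-03, -6.25824308e+01,  4.92540328e-02, -3.91853964e+01,
        1.61702489e-02,  7.50079838e-03, -4.15753277e-05]), 'position': array([ 0.19050287, -0.59498872,  0.23073088]), 'ee_rot': array([ 9.88021183e-01,  1.54317506e-01, -8.46679944e-05, -4.92062794e-04]), 'ft_force': array([-1.09813025,  1.05283689, -0.02882394]), 'torque': array([-0.05636709, -0.00194272,  0.04610482]), 'grasp_force': 0.0, 'grip_width': 1.0006826011583438}
```

View pics/scene0.png

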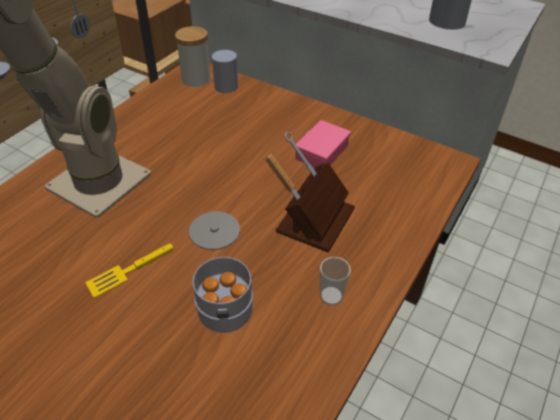

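View pics/side0.png

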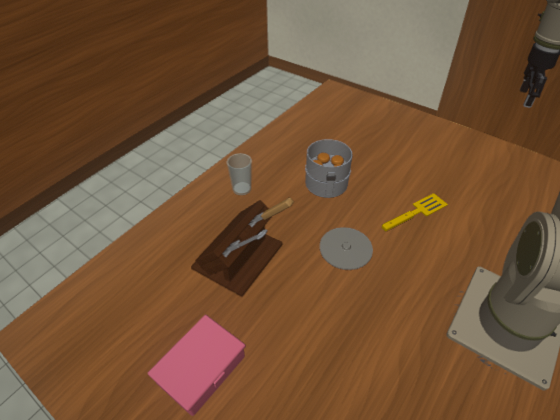

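Candidates for "turner": wooden handle at scene (282,177) / side (275,210); steel server with a ring at scene (300,152) / side (245,244), to be left; yellow look-alike flat on the table at scene (130,270) / side (415,212), not meant. I choose the wooden handle. The tiffin is at scene (223,293) / side (328,168). Next come a close crop and measurements.

```bash
python3 - <<'E'
from h import *
import pickle
S=pickle.load(open("s0.pkl","rb"))
box={"scene":(255,120,345,245),"side":(190,190,310,300)}
out=[]
for n,(a,b,c,d) in box.items():
    im=S[n]["im"]; hsv=cv2.cvtColor(im,cv2.COLOR_BGR2HSV)
    print(n,[hsv[y,x].tolist() for x,y in ({"scene":[(282,177),(272,162),(290,188)],"side":[(275,210),(288,203)]}[n])])
    out.append(cv2.resize(im[b:d,a:c],(400,int(400*(d-b)/(c-a))),interpolation=cv2.INTER_CUBIC))
H=max(o.shape[0] for o in out)
cv2.imwrite("pics/crop1.png",np.hstack([cv2.copyMakeBorder(o,0,H-o.shape[0],0,0,0) for o in out]))
E
```

```text
scene [[15, 144, 94], [15, 144, 122], [15, 145, 95]]
side [[17, 139, 123], [17, 135, 155]]
```

View pics/crop1.png

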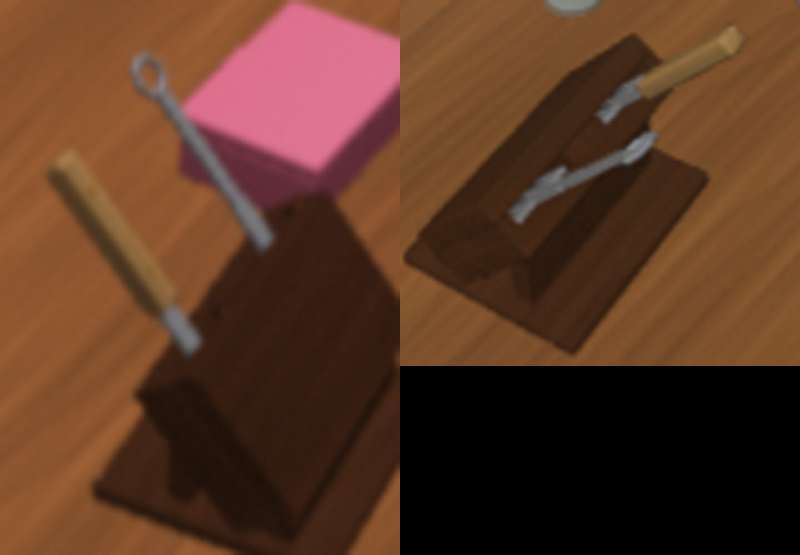

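The crop confirms the wooden handle on a flat steel neck, in the block's near slot (scene view: end about (270,158), neck at (294,191)). The ring-ended steel server is in the other slot. Now I measure.

```bash
python3 - <<'E'
from h import *
import pickle
S=pickle.load(open("s0.pkl","rb"))
ends={}
seed={"scene":(282,177),"side":(275,210)}
for n in ("scene","side"):
    im=S[n]["im"]; hsv=cv2.cvtColor(im,cv2.COLOR_BGR2HSV)
    sd=seed[n]
    lo,hi=((12,120,60),(20,158,255)) if n=="scene" else ((14,100,80),(22,158,255))
    m=cv2.inRange(hsv,lo,hi)
    k,l,st,ce=cv2.connectedComponentsWithStats(m,connectivity=4)
    i=l[sd[1],sd[0]]; print(n,st[i],ce[i])
    ys,xs=np.nonzero(l==i); P=np.c_[xs,ys].astype(float); c=P.mean(0)
    w=np.linalg.svd(P-c,full_matrices=False)[2][0]; t=(P-c)@w; q=(P-c)@np.array([-w[1],w[0]])
    e=[c+w*t.min(),c+w*t.max()]; e.sort(key=lambda p:p[1]); ends[n]=e
    print(np.round(e,1),"width",q.min(),q.max())
    # dark block
    # tiffin snack / rim
    for nm,(a,b) in {"pink":((160,80,80),(179,255,255))}.items():
        mm=cv2.inRange(hsv,a,b);k2,l2,s2,c2=cv2.connectedComponentsWithStats(mm);j=1+s2[1:,4].argmax();print(nm,s2[j],c2[j])
T=tri(S["scene"],ends["scene"],S["side"],ends["side"]);print(T.round(4))
d=T[1,:3]-T[0,:3];print(np.linalg.norm(d),d/np.linalg.norm(d),np.degrees(np.arctan2(d[1],d[0])),np.degrees(np.arcsin(-d[2]/np.linalg.norm(d))))
print("grey lid hint")
for n in("scene","side"):
    hsv=cv2.cvtColor(S[n]["im"],cv2.COLOR_BGR2HSV)
    m=cv2.inRange(hsv,(0,0,40),(179,70,255)); x0,y0,x1,y1=(180,245,270,340) if n=="scene" else (295,130,360,205)
    z=np.zeros_like(m);z[y0:y1,x0:x1]=m[y0:y1,x0:x1]
    ct=max(cv2.findContours(z,cv2.RETR_EXTERNAL,cv2.CHAIN_APPROX_NONE)[0],key=cv2.contourArea)
    hull=ct[:,0]; print(n,cv2.boundingRect(ct))
    # rim: upper half of contour back-projected at z=.12, circle fit
    x,y,w,h=cv2.boundingRect(ct); up=hull[hull[:,1]<y+w*0.30]
    Q=plane(S[n],up,0.12)[:,:2]; A=np.c_[2*Q,np.ones(len(Q))]; s=np.linalg.lstsq(A,(Q**2).sum(1),rcond=None)[0]
    print("rim",s[:2],np.sqrt(s[2]+s[:2]@s[:2]))
E
```

```text
scene [266 154  29  39 342] [279.7748538 172.1374269]
[[267.5 155.1]
 [292.7 190.1]] width -4.1897111781721685 4.2481365606339185
pink [ 296  120   55   47 1589] [323.05789805 142.88042794]
side [261 197  33  23 288] [277.57986111 207.94444444]
[[292.7 199.4]
 [261.6 217. ]] width -4.5725427097287294 4.508964688997116
pink [ 148  315   97  100 5128] [197.82156786 363.81279251]
[[0.5167 0.1507 0.2253 0.0049]
 [0.5912 0.1634 0.1329 0.0033]]
0.11938471064668334 [ 0.6243423   0.10611916 -0.77390918] 9.64634771324061 50.70623929045067
grey lid hint
scene (193, 257, 60, 75)
rim [ 0.6008518  -0.16199473] 0.06411092320070445
side (305, 139, 47, 59)
rim [ 0.60025205 -0.16003732] 0.06381066232345653
```

step_arm(moves=[[0,20,20,40,0,0,0],[0,45,45,80,0,0,0],[0,75,75,110,0,0,0],[0,105,110,135,0,0,0],[0,135,145,155,0,0,0],[0,165,185,170,0,0,0],[0,195,225,180,0,0,0],[0,220,265,190,0,0,0],[0,245,305,190,0,0,0],[0,265,345,190,0,0,0]])

```text
clock: 1.15
position: [0.4561, -0.2492, 0.4215]
ee_rot: [0.988, 0.154, 0.0, 0.0]
ft_force: [-0.1, -0.7, 0.7]
grip_width: 1.002
grasp_force: 0.0
```

```bash
cat >> h.py <<'E'
def goal(org,psi,slope,loc,back):
    """tool pose gripping the turner (origin org, yaw psi, x-axis slope deg below level) at local x=loc, tool back-tilt (deg)"""
    Rz=R.from_euler("z",psi,degrees=True); xt=(Rz*R.from_euler("y",slope,degrees=True)).apply([1,0,0])
    Rt=Rz*R.from_euler("y",back,degrees=True)*R.from_euler("x",180,degrees=True)
    g=np.array(org)+xt*loc; z=Rt.apply([0,0,1])
    return g+z*manip.grip_point_offset,Rt
def delta(p,Rt,ref=None):
    o=manip.get_obs(); p0,R0=ref or (o["position"],R.from_quat(o["ee_rot"]))
    return np.round((p-p0)*1000,1),(Rt*R0.inv()).as_rotvec().round(3)
E
python3 - <<'E'
from h import *
print(manip.grip_point_offset)
p,Rt=goal([.5515,.157,.183],9.6,50,.015,20)
z=Rt.apply([0,0,1])
print(delta(p-.13*z,Rt)); o=manip.get_obs();print(o["position"],R.from_quat(o["ee_rot"]).apply([1,0,0]),o["joint_pos"].round(2))
E
```

```text
0.0187
(array([ 142.4,  414.1, -145.4]), array([-0.082,  0.34 , -0.141]))
[ 0.45609533 -0.24919124  0.42153292] [9.52423248e-01 3.04778347e-01 3.39788240e-04] [ 0.75  0.09 -0.37  1.36  0.03  1.69 -0.87]
```

step_arm(moves=[[0,15,45,0,0,0,-0.02],[0,30,90,0,-0.01,0.04,-0.04],[0,45,135,0,-0.02,0.08,-0.06],[0,60,180,0,-0.03,0.12,-0.08],[0,75,225,-10,-0.04,0.17,-0.1],[0,90,270,-20,-0.05,0.22,-0.12],[0,105,315,-30,-0.06,0.26,-0.13],[0,120,360,-40,-0.07,0.3,-0.14],[0,135,400,-55,-0.08,0.34,-0.14],[0,150,414,-70,-0.082,0.34,-0.141]])

```text
clock: 2.15
position: [0.6047, 0.1682, 0.3485]
ee_rot: [0.981, 0.085, -0.176, 0.014]
ft_force: [-0.0, -0.3, -1.1]
grip_width: 1.0
grasp_force: 0.0
```

```bash
python3 - <<'E'
from h import *
import pickle
o=manip.get_obs();print(o["position"],o["joint_pos"].round(2),o["joint_velocities"].round(2))
W=cam("wrist");pickle.dump(W,open("w1.pkl","wb"));cv2.imwrite("pics/w1.png",W["im"])
E
```

```text
[0.60471013 0.1681896  0.34849171] [-0.05  0.66 -0.55  0.85  0.22  2.04 -1.89] [-0.28  0.42  0.12 -0.39  0.16 -0.09 -0.08]
```

View pics/w1.png

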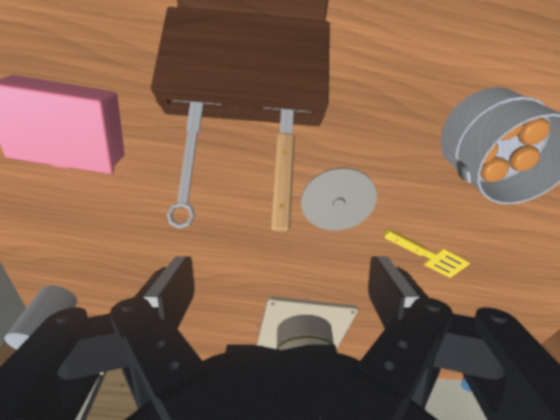

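Wrist view: wooden handle from about (281,228) at its free end to (286,133), with the neck at (287,118). The server's ring is at (180,215) and the lid and yellow turner are clear of both. Joint 6 is near its limit, so I'll use a 15° back-tilt. I'll refine the position from a still picture.

```bash
python3 - <<'E'
from h import *
import pickle
W=cam("wrist");pickle.dump(W,open("w2.pkl","wb"))
hsv=cv2.cvtColor(W["im"],cv2.COLOR_BGR2HSV)
print(hsv[180,284],hsv[215,281],hsv[180,255])
m=cv2.inRange(hsv,(13,90,110),(24,165,255));k,l,st,ce=cv2.connectedComponentsWithStats(m,connectivity=4)
i=l[180,284];print(st[i],ce[i])
# per-row centres
ys=np.arange(st[i][1]+3,st[i][1]+st[i][3]-3); xs=np.array([np.nonzero(l[y]==i)[0].mean() for y in ys]);f=np.polyfit(ys,xs,1)
y0,y1=st[i][1],st[i][1]+st[i][3]-1
E=np.array([[np.polyval(f,y0),y0],[np.polyval(f,y1),y1]]);print(E)
# neck-end of top face: axis point z .1412, top face +8mm*cos50 ; free end .2254
# top face centre heights
a=plane(W,E[:1],.1412+.008*.643);b=plane(W,E[1:],.2254+.008*.643);print(a,b)
d=(a-b)[0];print(np.linalg.norm(d),np.degrees(np.arctan2(d[1],d[0])))
psi=np.degrees(np.arctan2(d[1],d[0]));Rz=R.from_euler("z",psi,degrees=True)
print("origin",(a+b)[0]/2-.008*Rz.apply([.766,0,.643]))
# mouths & block: front bottom edge, slots: server ring tip too
S=pickle.load(open("s0.pkl","rb"))
for n in("scene","side"):
    print(n,proj(S[n],[b[0],a[0]]))
E
```

```text
[ 16 110 188] [ 16 110 195] [ 13 132 181]
[     0      0    560    362 116738] [296.93979681 170.29537083]
[[302.5331078    0.        ]
 [304.73824545 361.        ]]
[[0.71642241 0.17006643 0.146344  ]] [[0.27036907 0.07308441 0.230544  ]]
0.4641753202695161 12.26647936986067
origin [0.48740764 0.12027347 0.1833    ]
scene [[171.52941186 136.82568957]
 [337.64375419 203.23845306]]
side [[413.68142078 226.18597062]
 [220.82379586 193.19934774]]
```

```bash
python3 - <<'E'
from h import *
import pickle
W=pickle.load(open("w2.pkl","rb"));S=pickle.load(open("s0.pkl","rb"))
hsv=cv2.cvtColor(W["im"],cv2.COLOR_BGR2HSV)
m=cv2.inRange(hsv,(15,80,130),(24,122,255));z=np.zeros_like(m);z[120:245,262:305]=m[120:245,262:305]
k,l,st,ce=cv2.connectedComponentsWithStats(z,connectivity=4);i=1+st[1:,4].argmax();print(st[i])
ys=np.arange(st[i][1]+3,st[i][1]+st[i][3]-3); xs=np.array([np.nonzero(l[y]==i)[0].mean() for y in ys]);f=np.polyfit(ys,xs,1)
y0,y1=st[i][1]-.5,st[i][1]+st[i][3]-.5
E=np.array([[np.polyval(f,y0),y0],[np.polyval(f,y1),y1]]);print(E)
a=plane(W,E[:1],.1412+.008*.643)[0];b=plane(W,E[1:],.2254+.008*.643)[0];print(a,b)
d=a-b;psi=np.degrees(np.arctan2(d[1],d[0]));print(np.linalg.norm(d),psi)
print("origin",(a+b)/2-.008*R.from_euler("z",psi,degrees=True).apply([.766,0,.643]))
for n in("scene","side"): print(n,proj(S[n],[b,a]).round(1))
E
```

```text
[ 271  135   23  100 1748]
[[285.032452   134.5       ]
 [279.29189529 234.5       ]]
[0.5926208 0.1626527 0.146344 ] [0.52204564 0.15639462 0.230544  ]
0.11004388750222543 5.067305382332193
origin [0.55122917 0.1589824  0.1833    ]
scene [[269.5 153. ]
 [293.8 186.6]]
side [[288.  198.1]
 [261.8 212.7]]
```

```bash
python3 - <<'E'
from h import *
import pickle
for f in("w1","w2"):
    W=pickle.load(open(f+".pkl","rb")); P=plane(W,[[197,102.5],[286.5,110.5]],.122);d=P[0]-P[1]
    print(f,P.round(4),np.linalg.norm(d),np.degrees(np.arctan2(-d[0],d[1])))
W=pickle.load(open("w2.pkl","rb"));im=W["im"];hsv=cv2.cvtColor(im,cv2.COLOR_BGR2HSV)
m=cv2.inRange(hsv,(0,0,0),(179,255,85));z=np.zeros_like(m);z[0:140,130:350]=m[0:140,130:350]
cv2.imwrite("pics/w2c.png",cv2.resize(np.hstack([im[0:240,140:350],cv2.cvtColor(z[0:240,140:350],cv2.COLOR_GRAY2BGR)]),None,fx=1.9,fy=1.9,interpolation=cv2.INTER_CUBIC))
E
```

```text
w1 [[0.6012 0.2645 0.122 ]
 [0.6093 0.1639 0.122 ]] 0.10092432049651698 4.600784292085141
w2 [[0.603  0.2636 0.122 ]
 [0.611  0.1641 0.122 ]] 0.09984631752760321 4.6015419521267615
```

View pics/w2c.png

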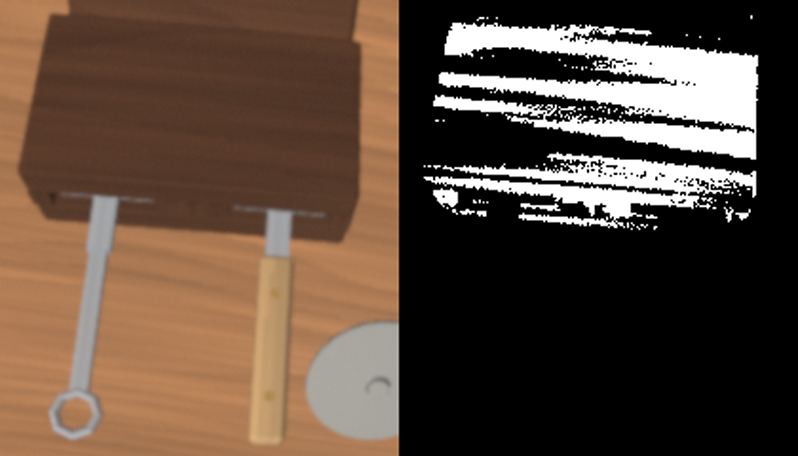

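The yaw is about 4.8° (handle 5.1°, slot mouths 4.6°). Handle middle is at (0.551, 0.1585, 0.183).

```bash
python3 - <<'E'
from h import *
p,Rt=goal([.551,.1585,.183],4.8,50,.010,15);z=Rt.apply([0,0,1])
for b in(.1,.0): print(delta(p-b*z,Rt))
print(manip.get_obs()["position"],p)
E
```

```text
(array([-26.9,  -5.3, -92.8]), array([ 0.011, -0.094, -0.088]))
(array([ -52.6,   -7.5, -189.4]), array([ 0.011, -0.094, -0.088]))
[0.60523138 0.16611842 0.34663566] [0.55258239 0.15863288 0.15727674]
```

step_arm(moves=[[0,-9,-2,-30,0.004,-0.03,-0.03],[0,-18,-4,-60,0.008,-0.06,-0.06],[0,-27,-5,-92,0.011,-0.094,-0.088],[0,-32,-6,-112,0.011,-0.094,-0.088],[0,-37,-6,-132,0.011,-0.094,-0.088],[0,-42,-7,-150,0.011,-0.094,-0.088],[0,-47,-7,-168,0.011,-0.094,-0.088],[0,-50,-7.5,-180,0.011,-0.094,-0.088],[0,-52.5,-7.5,-189,0.011,-0.094,-0.088],[0,-52.5,-7.5,-189,0.011,-0.094,-0.088]])

```text
clock: 3.25
position: [0.5522, 0.155, 0.1618]
ee_rot: [0.991, 0.039, -0.127, 0.005]
ft_force: [-1.0, -0.8, 0.8]
grip_width: 1.001
grasp_force: 0.0
```

```bash
python3 - <<'E'
from h import *
o=manip.get_obs();p,Rt=goal([.551,.1585,.183],4.8,50,.010,15);print(delta(p,Rt),o["joint_pos"].round(2),o["ft_force"].round(1))
W=cam("wrist");s=cam("scene")
cv2.imwrite("pics/w3.png",np.hstack([W["im"],cv2.resize(s["im"][90:250,230:370],(368,420))])[:, :800] if 0 else cv2.resize(np.hstack([W["im"],cv2.resize(s["im"][90:250,220:360],(368,420))]),(800,362)))
E
```

```text
(array([ 0.3,  3.6, -4.5]), array([0.   , 0.006, 0.005])) [ 0.09  0.52 -0.57  1.44  0.18  1.5  -1.98] [-1.  -0.8  0.8]
```

View pics/w3.png

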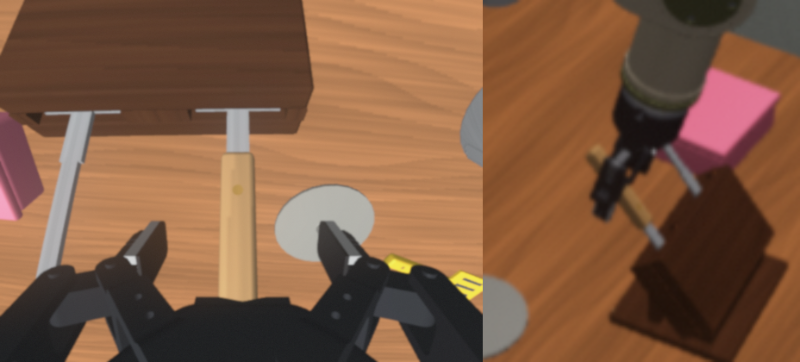

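The handle lies centred between the fingers (handle at about column 237, mid-fingers 241). I close on it with a small correction.

step_arm(moves=[[0,0,1,-1,0,0,0],[0,0,1,-1,0,0,0],[1,0,1,-1,0,0,0],[1,0,1,-1,0,0,0],[1,0,1,-1,0,0,0],[1,0,1,-1,0,0,0],[1,0,1,-1,0,0,0],[1,0,1,-1,0,0,0],[1,0,1,-1,0,0,0],[1,0,1,-1,0,0,0]], grip_force=90)

```text
clock: 4.35
position: [0.5528, 0.1568, 0.1615]
ee_rot: [0.991, 0.039, -0.127, 0.005]
ft_force: [0.0, 1.3, 2.4]
grip_width: 0.215
grasp_force: 88.0
```

```bash
python3 - <<'E'
from h import *
o=manip.get_obs();p,Rt=goal([.551,.1585,.183],4.8,50,.010,15);print(delta(p,Rt),o["ft_force"].round(1),o["torque"].round(2))
xt=R.from_euler("zy",[0,0]) and R.from_euler("z",4.8,degrees=True).apply([.6428,0,-.766]);print(-xt*120, o["grip_width"])
E
```

```text
(array([-0.2,  1.8, -4.2]), array([-0.001,  0.007,  0.004])) [0.  1.3 2.4] [ 0.44 -0.29  0.04]
[-76.86547319  -6.45457412  91.92      ] 0.21524083120379403
```

step_arm(moves=[[1,-3,-0.3,3.5,0,0,0],[1,-9,-0.8,10.5,0,0,0],[1,-16,-1.3,19,0,0,0],[1,-23,-1.9,27.5,0,0,0],[1,-30,-2.5,36,0,0,0],[1,-37,-3.1,44,0,0,0]])

```text
clock: 4.95
position: [0.5149, 0.1534, 0.2063]
ee_rot: [0.991, 0.039, -0.127, 0.005]
ft_force: [2.2, -0.2, -1.5]
grip_width: 0.216
grasp_force: 87.8
```

```bash
python3 - <<'E'
from h import *
o=manip.get_obs();print(o["ft_force"].round(1),o["torque"].round(2),o["position"].round(4),o["joint_pos"].round(2))
E
```

```text
[ 2.2 -0.2 -1.5] [ 0.03 -0.87  0.02] [0.5149 0.1534 0.2063] [ 0.12  0.41 -0.6   1.49  0.13  1.54 -1.97]
```

Low force. I keep drawing, about 130 mm in total, then lift clear.

step_arm(moves=[[1,-7,-0.6,8.5,0,0,0],[1,-15,-1.3,18,0,0,0],[1,-23,-1.9,27.5,0,0,0],[1,-31,-2.6,37,0,0,0],[1,-39,-3.3,46.5,0,0,0],[1,-46,-3.9,55,0,0,0],[1,-50,-4.2,66,0,0,0],[1,-54,-4.5,85,0,0,0],[1,-56,-5,110,0,0,0],[1,-56,-5,130,0,0,0]])

```text
clock: 5.95
position: [0.4593, 0.1484, 0.3372]
ee_rot: [0.991, 0.039, -0.127, 0.005]
ft_force: [-0.4, 1.8, -0.9]
grip_width: 0.219
grasp_force: 87.8
```

```bash
python3 - <<'E'
from h import *
o=manip.get_obs();print(o["ft_force"].round(1),o["torque"].round(2),o["position"].round(4),o["joint_pos"].round(2))
s=cam("scene");d=cam("side")
cv2.imwrite("pics/s4.png",np.hstack([s["im"][60:340,150:400],d["im"][100:380,180:430]]))
E
```

```text
[-0.4  1.8 -0.9] [ 0.05 -0.38 -0.04] [0.4593 0.1484 0.3372] [ 0.16  0.22 -0.62  1.43  0.04  1.76 -1.95]
```

View pics/s4.png

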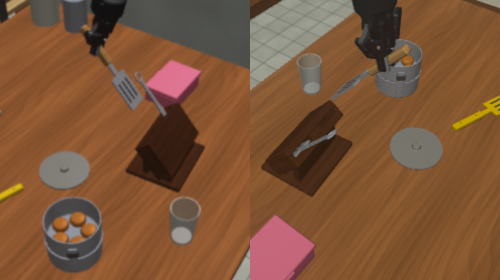

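The turner is free and the server is still in its slot. Next I compute the level pose over the tiffin, first hovering 40 mm above the final height.

```bash
cat >> h.py <<'E'
def turnerR(psi,slope): return R.from_euler("z",psi,degrees=True)*R.from_euler("y",slope,degrees=True)
Rg=R.from_quat([.991,.039,-.127,.005]);pg=np.array([.5528,.1568,.1615])
REL=(Rg.inv()*turnerR(4.8,50), Rg.inv().apply(np.array([.551,.1585,.183])-pg))
def final(head,psi,rel=REL):
    Rt=turnerR(psi,0); org=np.array(head)-Rt.apply([.134,0,0]); Rtool=Rt*rel[0].inv()
    return org-Rtool.apply(rel[1]),Rtool
E
python3 - <<'E'
from h import *
for psi in(-15,-5): p,Rt=final([.6005,-.161,.21],psi);print(p,delta(p,Rt),Rt.apply([0,0,1]).round(2))
E
```

```text
[ 0.48752261 -0.13263753  0.19744514] (array([  27.3, -281.5, -140.7]), array([-0.078, -0.869, -0.324])) [ 0.56 -0.15 -0.82]
[ 0.4843139  -0.15268674  0.19744514] (array([  24.1, -301.6, -140.7]), array([-0.002, -0.87 , -0.161])) [ 0.58 -0.05 -0.82]
```

step_arm(moves=[[1,0,-10,5,-0.007,-0.08,-0.03],[1,2,-30,5,-0.015,-0.17,-0.065],[1,5,-55,5,-0.023,-0.26,-0.097],[1,8,-85,5,-0.031,-0.35,-0.13],[1,11,-115,5,-0.039,-0.435,-0.162],[1,14,-145,0,-0.047,-0.52,-0.194],[1,17,-175,-10,-0.055,-0.61,-0.227],[1,20,-205,-20,-0.063,-0.7,-0.26],[1,23,-235,-30,-0.071,-0.785,-0.292],[1,25,-260,-40,-0.078,-0.869,-0.324]])

```text
clock: 7.05
position: [0.4838, -0.1133, 0.2942]
ee_rot: [0.944, -0.128, 0.301, 0.039]
ft_force: [0.9, -0.4, -2.4]
grip_width: 0.217
grasp_force: 88.3
```

```bash
python3 - <<'E'
from h import *
o=manip.get_obs();print(o["joint_pos"].round(2))
p,Rt=final([.6005,-.161,.21],-15);print(delta(p,Rt))
E
```

```text
[ 0.44 -0.42 -0.28  2.17 -0.07  0.76 -1.66]
(array([  3.7, -19.3, -96.7]), array([-0.   , -0.002,  0.003]))
```

step_arm(moves=[[1,1,-5,-15,0,0,0],[1,2,-10,-30,0,0,0],[1,3,-15,-45,0,0,0],[1,4,-19,-60,0,0,0],[1,4,-19,-75,0,0,0],[1,4,-19,-88,0,0,0],[1,4,-19,-97,0,0,0],[1,4,-19,-97,0,0,0]])

```text
clock: 7.85
position: [0.4875, -0.1304, 0.1963]
ee_rot: [0.945, -0.127, 0.298, 0.038]
ft_force: [0.3, 0.6, -1.1]
grip_width: 0.214
grasp_force: 88.3
```

```bash
python3 - <<'E'
from h import *
import pickle
o=manip.get_obs();print(o["joint_pos"].round(2),o["position"])
p,Rt=final([.6005,-.161,.21],-15);print(delta(p,Rt))
S={n:cam(n) for n in("scene","side","wrist")};pickle.dump((S,o),open("s5.pkl","wb"))
a=S["scene"]["im"][170:340,130:300];b=S["side"]["im"][90:260,250:420]
cv2.imwrite("pics/s5.png",np.hstack([cv2.resize(a,(400,400),interpolation=cv2.INTER_CUBIC),cv2.resize(b,(400,400),interpolation=cv2.INTER_CUBIC)]))
Rt=turnerR(-15,0);h=np.array([.6005,-.161,.21])
P=[h+Rt.apply(v) for v in([.046,.028,0],[.046,-.028,0],[-.046,.028,0],[-.046,-.028,0],[-.189,0,0])]
for n in("scene","side"): q=proj(S[n],P); print(n,q.round(1).tolist())
E
```

```text
[ 0.45 -0.3  -0.29  2.31 -0.04  0.52 -1.66] [ 0.48751295 -0.13039995  0.19627547]
(array([ 0. , -2.2,  1.2]), array([-0.001, -0.008,  0.   ]))
scene [[242.7, 258.5], [221.7, 272.7], [215.9, 234.2], [195.2, 247.2], [168.5, 206.0]]
side [[313.0, 122.1], [327.7, 115.2], [336.5, 137.3], [351.2, 129.7], [385.2, 159.9]]
```

View pics/s5.png

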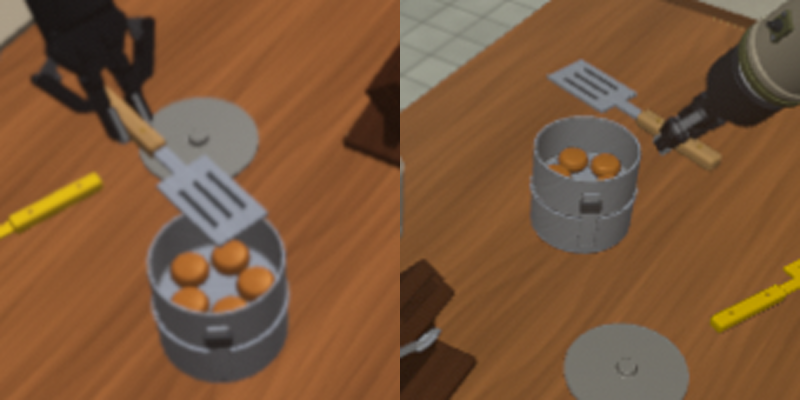

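The turner is level in both views over the tiffin. Head corners: scene (243,259), (224,272), (219,237), (197,250); side (313,122), (328,115.5), (334,137), (350,130). I triangulate these to correct the position and pitch.

```bash
python3 - <<'E'
from h import *
import pickle
S,o=pickle.load(open("s5.pkl","rb"))
sc=S["scene"];sd=S["side"]
# refine corners with subpix
def ref(c,p):
    g=cv2.cvtColor(c["im"],cv2.COLOR_BGR2GRAY)
    return cv2.cornerSubPix(g,np.array(p,np.float32).reshape(-1,1,2),(3,3),(-1,-1),(3,50,.01)).reshape(-1,2)
a=[(243,259.2),(224.3,272),(218.8,236.7),(197.1,249.9)];b=[(312.9,121.9),(327.8,115.5),(333.7,136.7),(349.9,130.4)]
print(ref(sc,a).round(1).tolist(),ref(sd,b).round(1).tolist())
T=tri(sc,a,sd,b);print(T.round(4))
h=T[:,:3].mean(0);d=(T[:2,:3].mean(0)-T[2:,:3].mean(0));y=T[[0,2],:3].mean(0)-T[[1,3],:3].mean(0)
print("head",h,"len",np.linalg.norm(d),"pitch up",np.degrees(np.arcsin(d[2]/np.linalg.norm(d))),"psi",np.degrees(np.arctan2(d[1],d[0])),"roll",np.degrees(np.arcsin(y[2]/np.linalg.norm(y))))
W=S["wrist"];cv2.imwrite("pics/w5.png",W["im"])
Rt=turnerR(-15,0);hh=np.array([.6005,-.160,.21])
print(proj(W,[hh+Rt.apply(v) for v in([.046,.028,.002],[.046,-.028,.002],[-.046,.028,.002],[-.046,-.028,.002])]).round(1).tolist())
E
```

```text
[[240.3000030517578, 262.20001220703125], [221.6999969482422, 273.29998779296875], [218.8000030517578, 236.6999969482422], [196.60000610351562, 248.1999969482422]] [[312.3999938964844, 121.80000305175781], [326.8999938964844, 114.80000305175781], [334.8999938964844, 136.89999389648438], [349.8999938964844, 130.39999389648438]]
[[ 6.534e-01 -1.469e-01  2.096e-01  3.000e-04]
 [ 6.386e-01 -1.969e-01  2.099e-01  5.400e-03]
 [ 5.720e-01 -1.229e-01  2.079e-01  2.000e-04]
 [ 5.535e-01 -1.771e-01  2.052e-01  1.200e-03]]
head [ 0.60437808 -0.16094707  0.20815156] len 0.08614261526997219 pitch up 2.0902997746930643 psi -14.737515724905265 roll 1.2192326207536297
[[238.6, 15.2], [321.6, 14.8], [230.9, 131.8], [330.2, 131.3]]
```

View pics/w5.png

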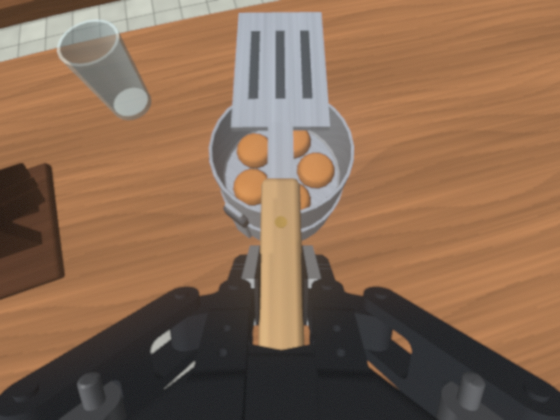

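The wrist view shows the whole turner: head corners about (239,13), (322,13), (329,127), (231.5,127), handle end edge about (260–303,346). A PnP on these known dimensions will give the in-hand pitch.

```bash
python3 - <<'E'
from h import *
import pickle
S,o=pickle.load(open("s5.pkl","rb"));W=S["wrist"];g=cv2.cvtColor(W["im"],cv2.COLOR_BGR2GRAY)
px=np.array([(239,13),(322,13),(231.5,127),(329,127),(264,180),(298,180),(260,346.5),(303,345.5)],np.float32)
sub=cv2.cornerSubPix(g,px.reshape(-1,1,2).copy(),(4,4),(-1,-1),(3,50,.01)).reshape(-1,2);print(sub.round(1).tolist())
ob=np.array([(.180,.028,.002),(.180,-.028,.002),(.088,.028,.002),(.088,-.028,.002),(.055,.01,.008),(.055,-.01,.008),(-.055,.01,.008),(-.055,-.01,.008)])
use=np.where(np.linalg.norm(sub-px,axis=1,keepdims=True)<2.5,sub,px)
for nm,q in(("hand",px),("sub",use)):
  for sel in(range(8),range(6),range(4)):
    sel=list(sel)
    ok,rv,tv=cv2.solvePnP(ob[sel],q[sel].astype(float),W["K"],W["d"],flags=cv2.SOLVEPNP_ITERATIVE if len(sel)>4 else cv2.SOLVEPNP_IPPE)
    e=cv2.projectPoints(ob[sel],rv,tv,W["K"],W["d"])[0].reshape(-1,2)-q[sel]
    Rw=W["R"]@cv2.Rodrigues(rv)[0];t=W["C"]+W["R"]@tv.ravel();x=Rw[:,0];y=Rw[:,1]
    print(nm,len(sel),"rms",np.sqrt((e**2).mean()).round(2),"head",(t+Rw@[.134,0,0]).round(4),"pitch",np.degrees(np.arcsin(x[2])).round(2),"psi",np.degrees(np.arctan2(x[1],x[0])).round(2),"roll",np.degrees(np.arcsin(y[2])).round(2))
# rim again from wrist-independent current views
E
```

```text
[[239.0, 13.0], [320.79998779296875, 11.899999618530273], [230.5, 126.5], [329.3999938964844, 126.19999694824219], [268.0, 178.6999969482422], [299.5, 182.39999389648438], [260.8999938964844, 345.8999938964844], [303.0, 345.5]]
hand 8 rms 16.04 head [ 0.3948 -0.105   0.311 ] pitch -29.04 psi 164.9 roll -0.11
hand 6 rms 1.08 head [ 0.3215 -0.0855  0.5027] pitch -0.49 psi 164.91 roll -0.26
hand 4 rms 190.98 head [ 0.4553 -0.1798  0.0879] pitch 4.16 psi -169.55 roll -81.91
sub 8 rms 15.89 head [ 0.3947 -0.1052  0.311 ] pitch -29.04 psi 165.13 roll -0.04
sub 6 rms 1.01 head [ 0.322  -0.086   0.5016] pitch -0.11 psi 165.08 roll 0.23
sub 4 rms 190.91 head [ 0.4559 -0.1804  0.0882] pitch 3.81 psi -169.21 roll -81.54
```

```bash
python3 - <<'E'
from h import *
import pickle
S,o=pickle.load(open("s5.pkl","rb"));W=S["wrist"]
px=np.array([(239,13),(321.5,12.5),(231,127),(329,127),(264,180),(298,180),(260.5,346),(303,345.5)],float)
ob=np.array([(.180,.028,.002),(.180,-.028,.002),(.088,.028,.002),(.088,-.028,.002),(.055,.01,.008),(.055,-.01,.008),(-.055,.01,.008),(-.055,-.01,.008)])
R0=W["R"].T@turnerR(-15,0).as_matrix();t0=W["R"].T@(np.array([.6005,-.16,.21])-turnerR(-15,0).apply([.134,0,0])-W["C"])
for sel in(range(8),range(6),range(4),[0,1,2,3,6,7]):
    sel=list(sel)
    ok,rv,tv=cv2.solvePnP(ob[sel],px[sel],W["K"],W["d"],cv2.Rodrigues(R0)[0],t0.copy().reshape(3,1),True,cv2.SOLVEPNP_ITERATIVE)
    e=cv2.projectPoints(ob[sel],rv,tv,W["K"],W["d"])[0].reshape(-1,2)-px[sel]
    Rw=W["R"]@cv2.Rodrigues(rv)[0];t=W["C"]+W["R"]@tv.ravel();x=Rw[:,0];y=Rw[:,1]
    print(len(sel),"rms",np.sqrt((e**2).mean()).round(2),"head",(t+Rw@[.134,0,0]).round(4),"pitch",np.degrees(np.arcsin(x[2])).round(2),"psi",np.degrees(np.arctan2(x[1],x[0])).round(2),"roll",np.degrees(np.arcsin(y[2])).round(2))
E
```

```text
8 rms 4.45 head [ 0.6212 -0.1655  0.1878] pitch 13.6 psi -14.96 roll 0.3
6 rms 1.57 head [ 0.6033 -0.1607  0.2088] pitch 1.33 psi -15.02 roll 0.28
4 rms 0.13 head [ 0.604  -0.1608  0.2091] pitch -0.12 psi -15.27 roll -0.14
6 rms 4.38 head [ 0.6244 -0.1663  0.1866] pitch 9.98 psi -14.96 roll 0.26
```

Head middle is at (0.604, -0.161, 0.209), level within about 1°. I move down to 50 mm above the rim with a -3.5 mm correction in x.

step_arm(moves=[[1,-1,0,-8,0,0,0],[1,-2,0,-16,0,0,0],[1,-3,0,-24,0,0,0],[1,-3.5,0,-32,0,0,0],[1,-3.5,0,-39,0,0,0],[1,-3.5,0,-39,0,0,0],[1,-3.5,0,-39,0,0,0],[1,-3.5,0,-39,0,0,0],[1,-3.5,0,-39,0,0,0],[1,-3.5,0,-39,0,0,0]])

```text
clock: 9.0
position: [0.4854, -0.1306, 0.1596]
ee_rot: [0.945, -0.127, 0.3, 0.038]
ft_force: [0.1, -0.6, -0.7]
grip_width: 0.219
grasp_force: 88.3
```

```bash
python3 - <<'E'
from h import *
o=manip.get_obs();print(o["joint_pos"].round(2),abs(o["joint_velocities"]).max().round(4),o["position"],o["ft_force"].round(1),o["torque"].round(2))
p,Rt=final([.6005,-.161,.17],-15);print(delta(p,Rt))
s=cam("scene");d=cam("side");w=cam("wrist")
a=s["im"][190:340,150:300];b=d["im"][100:250,270:420]
cv2.imwrite("pics/s6.png",np.hstack([cv2.resize(a,(400,400),interpolation=cv2.INTER_CUBIC),cv2.resize(b,(400,400),interpolation=cv2.INTER_CUBIC)]))
h=np.array([.6005,-.161,.17]);T=turnerR(-15,0)
P=[h+T.apply(v) for v in([.046,.028,0],[.046,-.028,0],[-.046,.028,0],[-.046,-.028,0])]
print(((proj(s,P)-[150,190])*400/150).round().tolist(),((proj(d,P)-[270,100])*400/150+[400,0]).round().tolist())
E
```

```text
[ 0.46 -0.26 -0.31  2.36 -0.02  0.41 -1.68] 0.0014 [ 0.48536058 -0.13060063  0.15964562] [ 0.1 -0.6 -0.7] [ 0.28  0.95 -0.  ]
(array([ 2.2, -2. , -2.2]), array([-0.   , -0.004,  0.   ]))
[[249.0, 214.0], [195.0, 252.0], [179.0, 150.0], [125.0, 184.0]] [[513.0, 91.0], [551.0, 72.0], [574.0, 132.0], [612.0, 111.0]]
```

View pics/s6.png

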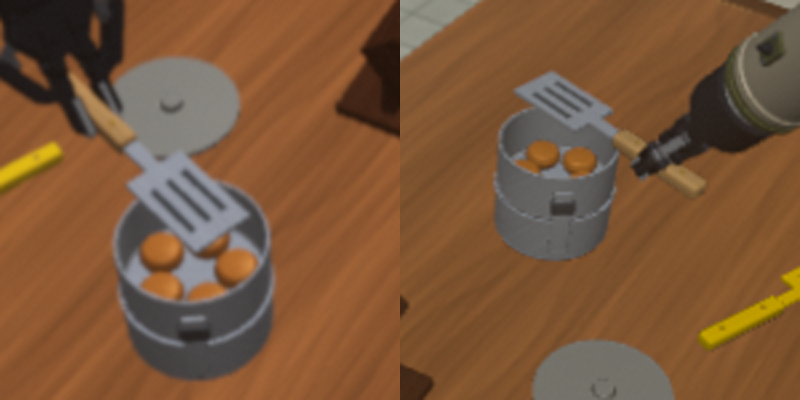

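Scene corners (250,213), (201,251), (181,150) and (126,184) match the prediction for the target pose to within 2 px. The side view agrees too. The head is centred over the tiffin, about 5 cm above the rim, clear and still, so I hand it in.

```bash
python3 -c "
from workcell import manip
print(manip.hand_in())"
```

```text
the job is handed in; nothing more can be done
None
```

I drew the turner out, levelled it face up (within about 2°) and handed in while holding it still, with the head's middle within about 2 mm of the tiffin's centre and about 5 cm above the rim; no contact was felt or seen there, nothing else was touched as far as the pictures show, and the clock was at about 9 s.

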